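Load a vial tray into the analyser's roller feed

ROBOT

A 6-joint arm with a two-finger parallel gripper is mounted at the origin on the work surface. World frame = base frame: x ahead of the robot, y to its left, z up, the work surface at z = 0. Lengths are in m, angles in rad, forces in N, time in s.
With the tool pointing down it reaches from about 0.35 to 0.775 m from the base axis. Payload 5.5 kg.
Tool frame: the origin (TCP) lies at the very end of the fingers, on their centre line; the grasp point (between the pads) lies 19 mm behind it; z points along the fingers, y is the direction in which the jaws open and shut (so a half turn about z gives the same grasp; the last joint's range is limited). The gripper opens to 85 mm and grips with 20 to 120 N. Pads are 22 mm wide; open, the fingers measure 114 mm over their backs; the gripper's body (76 mm by 85 mm) begins 54 mm behind the grasp point. The pads swing forward as they close: fully open they stand 13 mm farther back than shut.
Start: joints at [0.973, 0.313, 0.046, 1.304, 0, 1.431], TCP at [0.254, 0.516, 0.191] pointing down, gripper open.
Joint ranges: [-2.76, 2.76], [-0.86, 1.69], [-1.03, 1.26], [-2.2, 2.34], [-1.47, 1.5], [-3.14, 3.14]. Speed limits (rad/s): [2.57, 2.57, 3.14, 3.14, 3.14, 3.14].

INTERFACE

Orientations are given as a unit quaternion [w, x, y, z].
In Python, from cell import ctrl gives the robot as it stands. The module is installed in compiled form; this text tells all that it offers.
- The arm moves only by the tool send_rows, never from a script. Its argument "motion" is a list of rows, each an object with "travel": the shift along the tool's x, y, z in m, a list of three; "rotation": the turn, a rotation vector about the tool's x, y, z in degrees, a list of three; "grip": the gripper command: -1 is shut, 1 is fully open, values between are in proportion. A call has 1 to 5 rows; each row shifts and turns the commanded pose from where the row before left it, along the tool's axes as they then stand; what a row does not reach is not made up. A row lasts 1/12 s, in which the tool goes at most 41.7 mm and 7.16 degrees, less where a joint would pass 70% of its speed; a pose out of reach is approached as far as the arm can. A call with a gripper value outside its range is refused whole. The fingers move at their own pace and stop on an object; "grip_force" is the grip in N (left out, the last holds). Time passes only in rows, so rows that do not move let the fingers close. It gives the time, the measured TCP pose, the force and the opening at its end, in the units of the state.
- ctrl.sense(): the state, without advancing time (a new reading comes with each control period).
- ctrl.snapshot(name): name is "side" or "top" or "wrist"; returns the picture (420x560x3 uint8, blue, green, red); there is no depth.
- ctrl.camera_info(name): a dict with "fx", "fy", "cx", "cy" (pixels), "T" (4x4, takes a point from camera to world coordinates); the wrist camera has in their place "mount" (4x4, takes a point from camera to tool coordinates, whose origin is the TCP and whose axes are the flange's). Camera axes: x right, y down, z forward; pixel columns grow to the right and rows downward; lengths in m; the calibration is good to about 2 mm. A picture is of the moment at which its call begins: read the wrist's pose just before it. camera_info takes no time and is no camera call.
- ctrl.finish_job(): hands the job in, once; it reports no verdict.
The state is a dict: "clock": time; "qpos": joint angles; "joint_vel": joint speeds; "joint_torque": joint torques, N m; "tcp_pos": TCP position; "tcp_rot": TCP orientation; "contact_force": force on the tool from outside, world axes, zero at the start; "ft_torque": the same for the moment, N m; "grip_width": finger opening in m.
Only numpy, scipy, OpenCV 4.12 (cv2) and the standard library are available. Lean on these libraries where they do the work, as an engineer would, in place of code of your own. Each camera call takes 0.05 s, during which the arm holds its last target. There are 200 camera calls.

TASK

Load the vial tray into the analyser: lift it by its handle, stand it on the free part of the roller track in front of the hood, lengthwise between the guides, and let go. Then push it from behind along the rollers into the hood, against the sprung buffer inside, until the catch has dropped behind its front end plate and holds it when you back away. How deep the catch is set is not known, so feel for it and push gently, without ramming the buffer; leave the things around it where they stand.

Things in the scene. Friction and masses are not known exactly. Their poses are not given: they have to be found in the camera images.
- tray: Grey plastic vial tray, loose, 0.45 to 0.75 kg: 84 wide (its x), 170 long (its y), 84 mm high. A 30 mm high block filled with short capped vials (tops 47 mm above the underside), an upright plate 84 wide, 8 thick, 84 mm high at each end, and a handle bar between the plates. Both ends are alike: either may lead. Origin: centre of underside, z up. It stands on the bench, right of the track.
- tray_handle (a point): Centre of the tray's aluminium handle bar, 74 mm above the tray's underside. The bar is 14 mm wide (tray x), 20 mm high (64 to 84 mm above the underside) and runs the whole length of the tray (tray y); grip it across, from above, at the middle. Axes as the tray's.
- lane_mouth (a point): Point on the fixed roller track where it enters the hood: mid-track, at the height of the roller tops (40 mm above the bench). Its y axis points along the track into the hood, x across, z up. The tray belongs with its long axis along y: put down with its middle at y = -110 to -200 mm, then pushed to +y. Home, its rear end still stands 67 to 97 mm out of the hood.
- track_start (a point): Free end of the track, mid-track, at the height of the roller tops, 300 mm before lane_mouth; axes as there. Freely turning steel rollers (16 mm thick, 25.5 mm apart, level) run from here to 425 mm along; the side guides, 94 mm apart inside and 6 mm thick, stand 12 mm above the roller tops. Rolling drag of the tray is below 1.5 N.
- hood_edge (a point): Middle of the hood's upper front edge, 124 mm above the roller tops, directly over lane_mouth; axes as there. The hood (white walls, clear roof, underside 113 mm above the roller tops) is 120 mm wide outside and covers the track from here on. 170 mm further along begins the white analyser cabinet, 320 mm wide, 230 mm high above the bench.
- catch: Fixed mounting plate of the catch and buffer at the far end inside the hood, 80 by 6 by 60 mm, origin at the middle of its lower edge, axes as lane_mouth. In front of it a carrier bears the pawl and the buffer; it is set anywhere over a range of 30 mm along the track, stays there, and its setting is not reported.
- buffer_zone (a point): Fixed point mid-track, 34 mm above the roller tops, 61 mm past lane_mouth; axes as there. The buffer, a sprung plate facing the tray, is met by the tray's leading face 0 to 30 mm past this point, according to the setting: 2.4 N at first touch, rising 0.3 N per mm; after 24 mm, at 9.6 N, it is hard. It pushes the tray back out unless the catch has dropped.
- pawl_zone (a point): Fixed point mid-track under the roof, 73 mm above the roller tops, 63 mm past lane_mouth; axes as there. 0 to 30 mm past it is the tip of the pawl (two prongs): it rides up freely over the tray's leading end plate and drops behind it about 13 mm after first touch of the buffer, then holds the tray against about 6 N. Pushing on until 10 to 12 N is felt makes sure of it.
- block: Bystander: loose wooden tube block with nine holes, 90 by 140 by 35 mm, origin at the centre of its underside.
- beaker: Bystander: loose glass beaker, 70 mm across, 90 mm high, origin at the centre of its underside.
- jar: Bystander: loose closed jar, 60 mm across, 85 mm high, origin at the centre of its underside.
Things that resemble listed ones, but are neither listed nor needed, are in the scene too. There is more than one size of the tray; the job needs the larger.

How it is judged:
By the outcome, as a careful person would: the job done as asked, in the order asked, and still so for the second after the job is handed in, with the robot touching nothing.
It also fails if it takes over 58 s, if anything falls off the work surface, if the arm or the gripper's body presses on something with over 40 N, if the wrist force passes 120 N, or if a joint passes its speed limit or range.

## Working session

There is one attempt and no reset: what is moved stays moved. The work goes in short steps, Python scripts to look and compute and a tool call to move; the robot and the scene stay as the last step left them, time stands still between calls to the robot, and variables do not carry over. Pictures are saved under pics/ and viewed, about 8 in all and at most 12, crops included, and the job is handed in when it is done.

Besides the shell and the picture viewer there is one more tool, called after ">>>" as name(argument=value, ...), one argument or row to a line, values as JSON. send_rows: Moves the arm, as the interface text tells. Its arguments: {"type":"object","properties":{"motion":{"type":"array","items":{"type":"object","properties":{"travel":{"type":"array","items":{"type":"number"}},"rotation":{"type":"array","items":{"type":"number"}},"grip":{"type":"number"}}}},"grip_force":{"type":"number"}},"required":["motion"]}

```bash
mkdir -p pics; python3 - <<'E'
from cell import ctrl
import cv2,numpy as np
s=ctrl.sense(); print(s)
a=ctrl.snapshot("side");b=ctrl.snapshot("top")
cv2.imwrite("pics/side0.png",a);cv2.imwrite("pics/top0.png",b)
for n in("side","top","wrist"): print(n,ctrl.camera_info(n))
E
```

```text
{'clock': 0.0, 'qpos': array([ 9.73393550e-01,  3.14032420e-01,  4.49531341e-02,  1.30362321e+00,
       -7.04117374e-06,  1.43120355e+00]), 'joint_vel': array([ 0.00216156, -0.0002244 , -0.00031778,  0.00164148,  0.00100203,
        0.00132045]), 'joint_torque': array([-5.23435992e-04, -4.80631578e+01,  2.98530757e+01,  1.93842757e-02,
       -3.01392147e-04,  1.56282901e-06]), 'tcp_pos': array([0.25380191, 0.51527539, 0.19038019]), 'tcp_rot': array([-3.40031157e-04,  2.26911116e-01,  9.73915005e-01, -8.90373160e-04]), 'contact_force': array([-0.74073849,  0.20491108, -0.22591022]), 'ft_torque': array([-0.02424962, -0.02843088,  0.00590911]), 'grip_width': 0.08564205514563303}
side {'fx': 471.765136364589, 'fy': 471.765136364589, 'cx': 276.87302080405544, 'cy': 216.09483645739687, 'T': array([[ 9.18479113e-01, -2.95481341e-01,  2.62843862e-01,
         2.57053738e-01],
       [-3.95468974e-01, -6.85179528e-01,  6.11664373e-01,
        -6.71418323e-01],
       [-6.40175659e-04, -6.65747543e-01, -7.46176788e-01,
         9.84229670e-01],
       [ 0.00000000e+00,  0.00000000e+00,  0.00
[... 160 characters left out ...]
[-0.01713922, -0.99528598,  0.0954571 ,  0.46598055],
       [-0.99982574,  0.01776695,  0.00572993,  0.00429575],
       [-0.0073989 , -0.09534226, -0.99541705,  1.12380091],
       [ 0.        ,  0.        ,  0.        ,  1.        ]])}
wrist {'fx': 315.65823239328944, 'fy': 315.65823239328944, 'cx': 277.19878132584984, 'cy': 208.29475734818342, 'mount': array([[-9.86630408e-04, -9.63674976e-01, -2.67075958e-01,
         6.87019564e-02],
       [ 9.99999506e-01, -9.81985845e-04, -1.50948577e-04,
         9.44685938e-04],
       [-1.16799444e-04, -2.67075975e-01,  9.63675469e-01,
        -1.82722209e-01],
       [ 0.00000000e+00,  0.00000000e+00,  0.00000000e+00,
         1.00000000e+00]])}
```

View pics/top0.png

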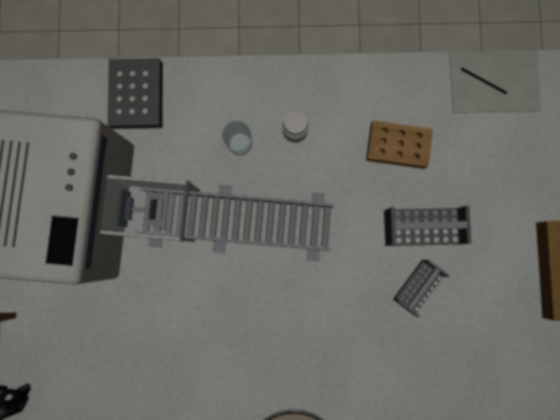

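View pics/side0.png

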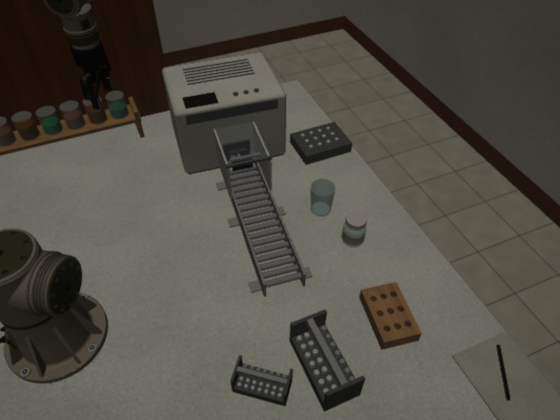

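The scene shows two trays that could be the wanted one: a large one at top (428,226) and a smaller one at (420,287). I choose the large one, which is about 80 px or 170 mm long. The dark block at (135,93), the brown block (400,144), the beaker (238,138) and the jar (295,125) are not trays. The track runs from (330,222) left to the hood edge at about (187,212).

```bash
python3 - <<'E'
import cv2,numpy as np
b=cv2.imread("pics/top0.png")
c=b[170:320,95:485]; c=cv2.resize(c,None,fx=2,fy=2,interpolation=cv2.INTER_CUBIC)
c=cv2.convertScaleAbs(c,alpha=1.6,beta=0)
d=cv2.convertScaleAbs(cv2.resize(b[195:255,375:480],None,fx=5,fy=5,interpolation=cv2.INTER_CUBIC),alpha=1.6)
o=np.zeros((600,780,3),np.uint8);o[:300]=c;o[300:600,:525]=d
cv2.imwrite("pics/crop0.png",o)
E
```

```text
(no output)
```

View pics/crop0.png

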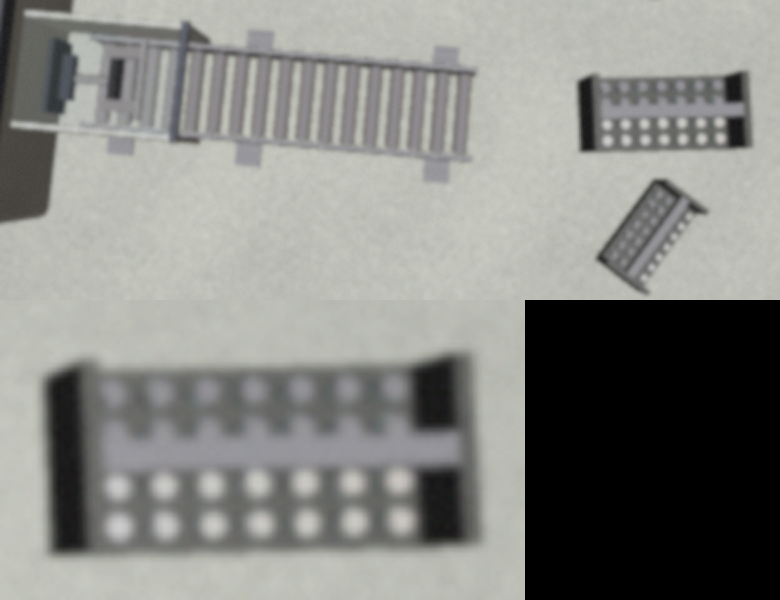

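Close crop: the large tray has a handle bar from full-image (395,225) to (468,224.4), and its outer plate tops are at x≈392 and 470.6. The guide ends are at (332.5,205.5) and (330.5,249), and the hood edge bar is at x≈182–192. Next I turn these into metres.

```bash
cat > h.py <<'E'
import numpy as np, cv2
from cell import ctrl
from scipy.spatial.transform import Rotation as R
def tcp():
    s=ctrl.sense(); T=np.eye(4); w,x,y,z=s["tcp_rot"]; T[:3,:3]=R.from_quat([x,y,z,w]).as_matrix(); T[:3,3]=s["tcp_pos"]; return T
def plane(name,uv,z,T=None):
    c=ctrl.camera_info(name)
    if T is None: T=c["T"] if name!="wrist" else tcp()@c["mount"]
    uv=np.atleast_2d(np.array(uv,float))
    d=np.c_[(uv[:,0]-c["cx"])/c["fx"],(uv[:,1]-c["cy"])/c["fy"],np.ones(len(uv))]@T[:3,:3].T
    return T[:3,3]+d*((z-T[2,3])/d[:,2])[:,None]
def go(p,yaw=None,n=None):
    "tool-frame shift to world point p, tool x axis heading and turn to yaw"
    T=tcp(); print("clock",ctrl.sense()["clock"],"tcp",T[:3,3].round(4),"xhead",np.degrees(np.arctan2(T[1,0],T[0,0])).round(2),"zax",T[:3,2].round(3))
    if p is not None: print("travel",(T[:3,:3].T@(np.array(p)-T[:3,3])).round(4))
E
python3 - <<'E'
from h import *
np.set_printoptions(suppress=True,precision=4)
print("handle",plane("top",[[395,225],[468,224.4],[431.3,224.6]],.084))
print("plate corners",plane("top",[[392,207],[392,245],[470.5,205.6],[470.5,243.6]],.084))
print("guides",plane("top",[[332.5,205.5],[330.5,249],[170,191],[187.5,237]],.052))
print("rollers", plane("top",[[95+465/2,170+71/2],[95+462/2,170+155/2]],.040))
print("hood edge",plane("top",[[187.5,182.5],[187.5,239.5]],.164))
go(None)
for n in("side",):
    pass
E
```

```text
handle [[ 0.522  -0.2297  0.084 ]
 [ 0.5205 -0.3874  0.084 ]
 [ 0.5214 -0.3082  0.084 ]]
plate corners [[ 0.5612 -0.2247  0.084 ]
 [ 0.4789 -0.2215  0.084 ]
 [ 0.5612 -0.395   0.084 ]
 [ 0.479  -0.3905  0.084 ]]
guides [[ 0.5699 -0.0987  0.052 ]
 [ 0.4728 -0.0916  0.052 ]
 [ 0.6093  0.2666  0.052 ]
 [ 0.505   0.2269  0.052 ]]
rollers [[ 0.5713 -0.0885  0.04  ]
 [ 0.4764 -0.0827  0.04  ]]
hood edge [[0.611  0.2039 0.164 ]
 [0.4959 0.2036 0.164 ]]
clock 0.1 tcp [0.2539 0.5154 0.1905] xhead 153.77 zax [-0.001 -0.001 -1.   ]
```

>>> send_rows(
  motion=[
    {"travel": [0,0,-0.03],"rotation": [0,0,6.4],"grip": 1},
    {"travel": [0,0,-0.03],"rotation": [0,0,6.4],"grip": 1},
    {"travel": [0,0,-0.03],"rotation": [0,0,6.4],"grip": 1},
    {"travel": [0,0,-0.03],"rotation": [0,0,6.4],"grip": 1},
    {"travel": [0,0,0],"rotation": [0,0,6.4],"grip": 1},
  ],
)

```text
clock: 0.52
tcp_pos: [0.2551, 0.5173, 0.3173]
tcp_rot: [0.0, 0.489, 0.872, 0.004]
contact_force: [-0.5, -0.4, -0.4]
grip_width: 0.0851
```

>>> send_rows(
  motion=[
    {"travel": [0,0,0],"rotation": [0,0,6.4],"grip": 1},
    {"travel": [0,0,0],"rotation": [0,0,6.4],"grip": 1},
    {"travel": [0,0,0],"rotation": [0,0,6.4],"grip": 1},
    {"travel": [0,0,0],"rotation": [0,0,6.4],"grip": 1},
    {"travel": [0,0,0],"rotation": [0,0,6.2],"grip": 1},
  ],
)

```text
clock: 0.93
tcp_pos: [0.254, 0.5156, 0.3108]
tcp_rot: [0.0, 0.709, 0.705, -0.001]
contact_force: [-0.3, 0.3, -0.2]
grip_width: 0.0853
```

>>> send_rows(
  motion=[
    {"travel": [-0.036,0.0116,0],"rotation": [0,0,0],"grip": 1},
    {"travel": [-0.036,0.0116,0],"rotation": [0,0,0],"grip": 1},
    {"travel": [-0.036,0.0116,0],"rotation": [0,0,0],"grip": 1},
    {"travel": [-0.036,0.0116,0],"rotation": [0,0,0],"grip": 1},
    {"travel": [-0.036,0.0116,0],"rotation": [0,0,0],"grip": 1},
  ],
)

```text
clock: 1.35
tcp_pos: [0.3119, 0.3341, 0.3108]
tcp_rot: [-0.0, 0.707, 0.707, -0.0]
contact_force: [1.4, -0.2, 0.0]
grip_width: 0.0853
```

>>> send_rows(
  motion=[
    {"travel": [-0.036,0.0116,0],"rotation": [0,0,0],"grip": 1},
    {"travel": [-0.036,0.0116,0],"rotation": [0,0,0],"grip": 1},
    {"travel": [-0.036,0.0116,0],"rotation": [0,0,0],"grip": 1},
    {"travel": [-0.036,0.0116,0],"rotation": [0,0,0],"grip": 1},
    {"travel": [-0.036,0.0116,0],"rotation": [0,0,0],"grip": 1},
  ],
)

```text
clock: 1.77
tcp_pos: [0.3698, 0.154, 0.3112]
tcp_rot: [-0.0, 0.707, 0.707, -0.0]
contact_force: [1.1, 0.2, -0.3]
grip_width: 0.0855
```

>>> send_rows(
  motion=[
    {"travel": [-0.036,0.0116,0],"rotation": [0,0,0],"grip": 1},
    {"travel": [-0.036,0.0116,0],"rotation": [0,0,0],"grip": 1},
    {"travel": [-0.036,0.0116,0],"rotation": [0,0,0],"grip": 1},
    {"travel": [-0.036,0.0116,0.01],"rotation": [0,0,0],"grip": 1},
    {"travel": [-0.036,0.0116,0.01],"rotation": [0,0,0],"grip": 1},
  ],
)

```text
clock: 2.18
tcp_pos: [0.4282, -0.0263, 0.2913]
tcp_rot: [0.0, 0.707, 0.707, 0.0]
contact_force: [0.6, 1.5, -0.2]
grip_width: 0.0857
```

>>> send_rows(
  motion=[
    {"travel": [-0.036,0.0116,0.01],"rotation": [0,0,0],"grip": 1},
    {"travel": [-0.036,0.0116,0.01],"rotation": [0,0,0],"grip": 1},
    {"travel": [-0.036,0.0116,0.02],"rotation": [0,0,0],"grip": 1},
    {"travel": [-0.036,0.0116,0.02],"rotation": [0,0,0],"grip": 1},
    {"travel": [-0.036,0.0116,0.02],"rotation": [0,0,0],"grip": 1},
  ],
)

```text
clock: 2.6
tcp_pos: [0.4849, -0.2033, 0.2118]
tcp_rot: [-0.0, 0.707, 0.707, 0.0]
contact_force: [0.9, 0.0, 0.2]
grip_width: 0.0853
```

>>> send_rows(
  motion=[
    {"travel": [-0.036,0.0116,0.02],"rotation": [0,0,0],"grip": 1},
    {"travel": [-0.036,0.0116,0],"rotation": [0,0,0],"grip": 1},
    {"travel": [-0.03,0.0116,0],"rotation": [0,0,0],"grip": 1},
    {"travel": [0,0,0],"rotation": [0,0,0],"grip": 1},
    {"travel": [0,0,0],"rotation": [0,0,0],"grip": 1},
  ],
)

```text
clock: 3.02
tcp_pos: [0.519, -0.3039, 0.1917]
tcp_rot: [-0.001, 0.708, 0.706, -0.0]
contact_force: [-0.4, -0.7, 0.4]
grip_width: 0.0854
```

```bash
python3 - <<'E'
from h import *
go(None)
T=tcp(); np.save("T1.npy",T)
cv2.imwrite("pics/w1.png",ctrl.snapshot("wrist"))
E
```

```text
clock 3.0167 tcp [ 0.519  -0.3039  0.1917] xhead 89.83 zax [-0.002  0.002 -1.   ]
```

View pics/w1.png

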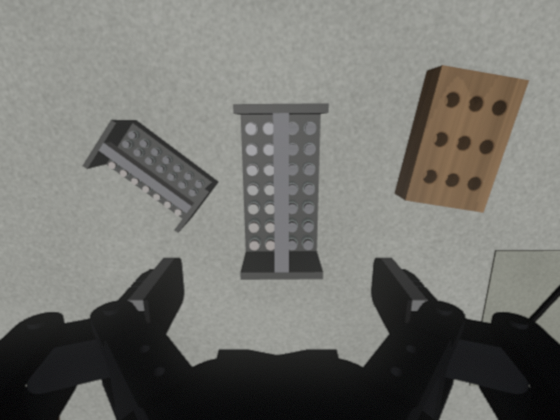

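The wrist view shows the large tray in the middle. Its bar runs from (281.5,113) to (281,272), the far plate's top edge is at row 104 and the near plate's outer top edge at row 278. The small tray is at (150,175) and the block at (462,140), both clear.

```bash
python3 - <<'E'
from h import *
np.set_printoptions(suppress=True,precision=4)
T=np.load("T1.npy")@ctrl.camera_info("wrist")["mount"]
g=cv2.cvtColor(cv2.imread("pics/w1.png"),cv2.COLOR_BGR2GRAY).astype(float)
for r in (130,160,200,235,262): print(r,g[r,266:298].astype(int))
P=plane("wrist",[[281.5,113],[281,272],[281,104],[281.3,278.5],[234,104],[328,104],[241,278],[322.5,278]],.084,T)
print(P); d=P[0]-P[1]; print("heading",np.degrees(np.arctan2(d[1],d[0])),"len",np.linalg.norm(P[2]-P[3]), "mid",(P[2]+P[3])/2)
print("widths",P[5]-P[4],P[7]-P[6])
E
```

```text
130 [165 164 165 165 165 164 157 140 127 124 125 124 125 123 123 124 124 125
 124 124 124 124 123 123 122 123 123 123 123 123 123 120]
160 [ 95  94  94  95  94  94  99 109 121 123 123 122 123 124 122 123 123 123
 122 123 123 121 112  97  92  92  92  92  92  92  92  93]
200 [ 88  84  85  82  83  83  86  98 115 122 123 123 122 123 123 122 123 122
 122 123 122 122 109  89  82  82  84  83  83  86  88  89]
235 [ 85  84  82  80  80  80  81  89 104 120 123 123 122 123 123 122 122 124
 123 122 123 120 109  87  79  78  78  80  83  84  85  85]
262 [ 48  48  49  49  48  49  48  56  87 118 124 123 123 123 123 123 124 123
 123 124 123 122 103  65  47  47  48  48  48  48  48  49]
[[ 0.5222 -0.2281  0.084 ]
 [ 0.5217 -0.382   0.084 ]
 [ 0.5218 -0.2206  0.084 ]
 [ 0.522  -0.3893  0.084 ]
 [ 0.4807 -0.2204  0.084 ]
 [ 0.5629 -0.2208  0.084 ]
 [ 0.481  -0.3886  0.084 ]
 [ 0.5638 -0.3889  0.084 ]]
heading 89.79067795595634 len 0.1686924371088336 mid [ 0.5219 -0.305   0.084 ]
widths [ 0.0822 -0.0003  0.    ] [ 0.0828 -0.0002  0.    ]
```

>>> send_rows(
  motion=[
    {"travel": [-0.001,0.003,0.025],"rotation": [0,0,0],"grip": 1},
    {"travel": [0,0,0.03],"rotation": [0,0,0],"grip": 1},
    {"travel": [0,0,0.03],"rotation": [0,0,0],"grip": 1},
    {"travel": [0,0,0.03],"rotation": [0,0,0],"grip": 1},
    {"travel": [0,0,0.019],"rotation": [0,0,0],"grip": 1},
  ],
)

```text
clock: 3.48
tcp_pos: [0.5207, -0.3006, 0.057]
tcp_rot: [-0.002, 0.707, 0.708, -0.0]
contact_force: [-0.1, -0.0, 0.5]
grip_width: 0.0853
```

>>> send_rows(
  motion=[
    {"travel": [0,0,0],"rotation": [0,0,0],"grip": 1},
    {"travel": [0,0,0],"rotation": [0,0,0],"grip": -1},
    {"travel": [0,0,0],"rotation": [0,0,0],"grip": -1},
    {"travel": [0,0,0],"rotation": [0,0,0],"grip": -1},
    {"travel": [0,0,0],"rotation": [0,0,0],"grip": -1},
  ],
  grip_force=50,
)

```text
clock: 3.9
tcp_pos: [0.5236, -0.3042, 0.0615]
tcp_rot: [0.002, 0.707, 0.707, 0.0]
contact_force: [0.1, -0.2, 0.0]
grip_width: 0.0388
```

>>> send_rows(
  motion=[
    {"travel": [0,0,0],"rotation": [0,0,0],"grip": -1},
    {"travel": [0,0,0],"rotation": [0,0,0],"grip": -1},
    {"travel": [0,0,0],"rotation": [0,0,0],"grip": -1},
    {"travel": [0,0,0],"rotation": [0,0,0],"grip": -1},
    {"travel": [0,0,0],"rotation": [0,0,0],"grip": -1},
  ],
)

```text
clock: 4.32
tcp_pos: [0.5223, -0.3036, 0.0594]
tcp_rot: [-0.0, 0.707, 0.707, 0.0]
contact_force: [0.1, -0.2, -0.0]
grip_width: -0.0002
```

```bash
python3 - <<'E'
from h import *
go(None); print(ctrl.sense()["contact_force"],ctrl.sense()["grip_width"])
a=ctrl.snapshot("wrist"); b=ctrl.snapshot("side")
o=np.zeros((420,760,3),np.uint8); o[:,:400]=a[:,80:480]; o[:,400:]=cv2.resize(b[300:420,230:390],(360,270))[:, :].repeat(1,0) if 0 else cv2.copyMakeBorder(cv2.resize(b[290:420,230:390],(360,292)),0,128,0,0,cv2.BORDER_CONSTANT)
cv2.imwrite("pics/w2.png",cv2.convertScaleAbs(o,alpha=1.4))
E
```

```text
clock 4.3167 tcp [ 0.5223 -0.3036  0.0594] xhead 89.96 zax [ 0.  0. -1.]
[ 0.08808688 -0.17895939 -0.03267334] -0.0001501897140719817
```

View pics/w2.png

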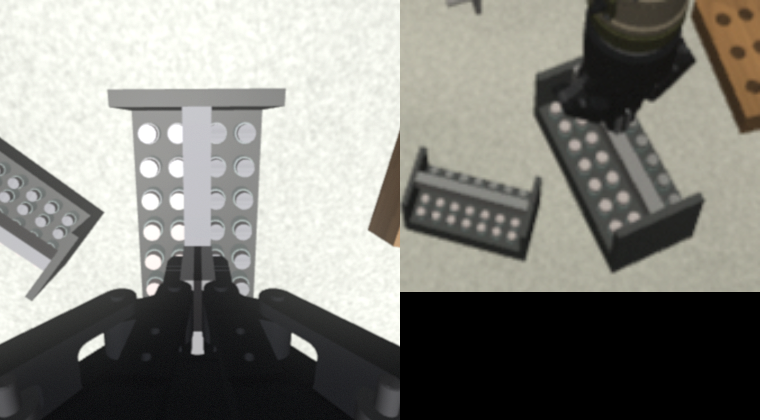

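The picture shows closed fingers over the bar line (crop ~(198,270)), with the tray unmoved. In the side crop the fingertips end at about (620,128). The width reads 0, so I check the true tip height.

```bash
python3 - <<'E'
from h import *
def proj(n,P):
    c=ctrl.camera_info(n); T=c["T"] if n!="wrist" else tcp()@c["mount"]
    p=np.linalg.inv(T)@np.r_[P,1]; return (c["fx"]*p[0]/p[2]+c["cx"],c["fy"]*p[1]/p[2]+c["cy"])
for z in (.04,.0594,.075,.09,.11):
    u=np.array(proj("side",[.5223,-.3036,z])); w=np.array(proj("wrist",[.5223,-.3036,z]))
    print(z,u.round(1),"crop",(400+(u[0]-230)*2.25,(u[1]-290)*2.246),"wristcrop",(w-[80,0]).round(1))
b=ctrl.snapshot("side")[305:375,280:385]; cv2.imwrite("pics/s3.png",cv2.convertScaleAbs(cv2.resize(b,None,fx=7,fy=7,interpolation=cv2.INTER_CUBIC),alpha=2.2))
E
```

```text
0.04 [323.5 356.9] crop (np.float64(610.3799706770594), np.float64(150.23344816220188)) wristcrop [198.2 226.9]
0.0594 [324.2 352.8] crop (np.float64(611.9087884628597), np.float64(140.98529329038016)) wristcrop [198.3 237.1]
0.075 [324.7 349.4] crop (np.float64(613.1711392331831), np.float64(133.3490559735799)) wristcrop [198.3 246.8]
0.09 [325.3 346. ] crop (np.float64(614.4137488931269), np.float64(125.83223697322553)) wristcrop [198.4 257.9]
0.11 [326.1 341.4] crop (np.float64(616.1162516182696), np.float64(115.53342372153575)) wristcrop [198.6 276. ]
```

View pics/s3.png

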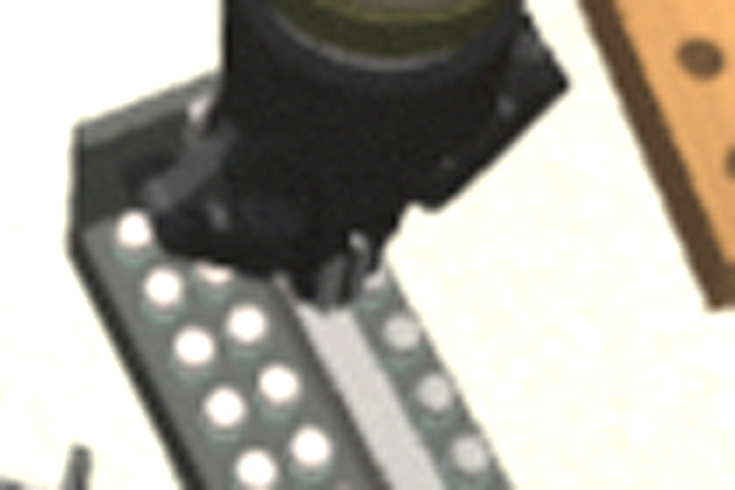

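The tip ends in the wrist and side views lie about 42 mm behind the reported TCP (tip near z≈0.10), so the fingers closed above the bar. I open, then lower in two stages while watching the force.

>>> send_rows(
  motion=[
    {"travel": [0,0,0],"rotation": [0,0,0],"grip": 1},
    {"travel": [0,0,0],"rotation": [0,0,0],"grip": 1},
    {"travel": [0,0,0],"rotation": [0,0,0],"grip": 1},
    {"travel": [0,0,0],"rotation": [0,0,0],"grip": 1},
    {"travel": [0,0,0],"rotation": [0,0,0],"grip": 1},
  ],
)

```text
clock: 4.88
tcp_pos: [0.5223, -0.3035, 0.0593]
tcp_rot: [-0.0, 0.707, 0.707, 0.0]
contact_force: [-0.1, -0.5, 1.0]
grip_width: 0.0601
```

>>> send_rows(
  motion=[
    {"travel": [0,0,0],"rotation": [0,0,0],"grip": 1},
    {"travel": [0,0,0.01],"rotation": [0,0,0],"grip": 1},
    {"travel": [0,0,0.01],"rotation": [0,0,0],"grip": 1},
    {"travel": [0,0,0.01],"rotation": [0,0,0],"grip": 1},
    {"travel": [0,0,0],"rotation": [0,0,0],"grip": 1},
  ],
)

```text
clock: 5.3
tcp_pos: [0.5204, -0.3021, 0.026]
tcp_rot: [-0.003, 0.707, 0.707, -0.0]
contact_force: [-0.2, 0.9, 0.1]
grip_width: 0.0851
```

```bash
python3 - <<'E'
from h import *
go(None); print(ctrl.sense()["contact_force"],ctrl.sense()["grip_width"])
a=ctrl.snapshot("wrist"); b=ctrl.snapshot("side")
o=np.zeros((420,760,3),np.uint8); o[:,:400]=a[:,80:480]; o[:,400:]=cv2.resize(b[300:420,230:390],(360,270))[:, :].repeat(1,0) if 0 else cv2.copyMakeBorder(cv2.resize(b[290:420,230:390],(360,292)),0,128,0,0,cv2.BORDER_CONSTANT)
cv2.imwrite("pics/w3.png",cv2.convertScaleAbs(o,alpha=2.2))
E
```

```text
clock 5.3 tcp [ 0.5204 -0.3021  0.026 ] xhead 89.97 zax [-0.004  0.003 -1.   ]
[-0.24560812  0.90574067  0.1056629 ] 0.08511112224875626
```

View pics/w3.png

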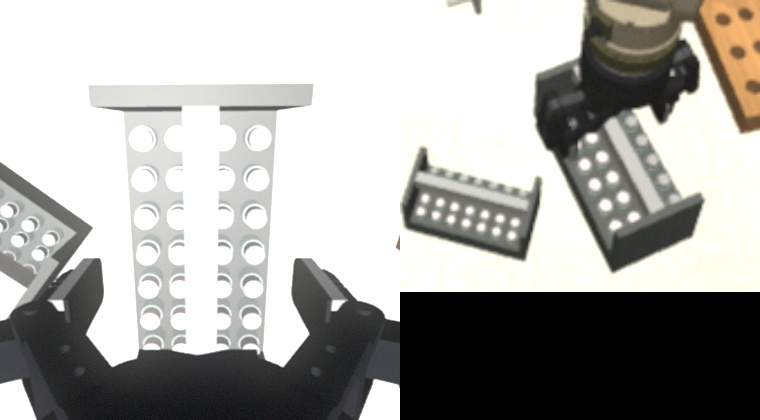

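The picture shows the open fingers astride the tray with no contact. The small tray's corner at (90,228) is near the left finger, so I half close first and then lower the rest.

>>> send_rows(
  motion=[
    {"travel": [0,0,0],"rotation": [0,0,0],"grip": -0.1},
    {"travel": [0,0,0],"rotation": [0,0,0],"grip": -0.1},
    {"travel": [0,0,0],"rotation": [0,0,0],"grip": -0.1},
    {"travel": [0,0,0.007],"rotation": [0,0,0],"grip": -0.1},
    {"travel": [0,0,0.007],"rotation": [0,0,0],"grip": -0.1},
  ],
)

```text
clock: 5.82
tcp_pos: [0.523, -0.304, 0.0157]
tcp_rot: [0.001, 0.707, 0.707, 0.0]
contact_force: [-0.4, -0.1, -1.2]
grip_width: 0.0386
```

>>> send_rows(
  motion=[
    {"travel": [0,0,0],"rotation": [0,0,0],"grip": -1},
    {"travel": [0,0,0],"rotation": [0,0,0],"grip": -1},
    {"travel": [0,0,0],"rotation": [0,0,0],"grip": -1},
    {"travel": [0,0,0],"rotation": [0,0,0],"grip": -1},
    {"travel": [0,0,0],"rotation": [0,0,0],"grip": -1},
  ],
)

```text
clock: 6.23
tcp_pos: [0.5217, -0.3031, 0.0147]
tcp_rot: [-0.001, 0.707, 0.707, -0.0]
contact_force: [-0.5, 0.2, -4.8]
grip_width: 0.0131
```

>>> send_rows(
  motion=[
    {"travel": [0,0,-0.01],"rotation": [0,0,0],"grip": -1},
    {"travel": [0,0,-0.02],"rotation": [0,0,0],"grip": -1},
    {"travel": [0,0,-0.025],"rotation": [0,0,0],"grip": -1},
    {"travel": [0,0,-0.025],"rotation": [0,0,0],"grip": -1},
    {"travel": [0,0,-0.02],"rotation": [0,0,0],"grip": -1},
  ],
)

```text
clock: 6.65
tcp_pos: [0.5226, -0.3037, 0.1179]
tcp_rot: [0.001, 0.707, 0.707, 0.0]
contact_force: [0.3, -0.6, -4.2]
grip_width: 0.0132
```

>>> send_rows(
  motion=[
    {"travel": [0.01,0,0],"rotation": [0,0,0],"grip": -1},
    {"travel": [0.02,0,0],"rotation": [0,0,0],"grip": -1},
    {"travel": [0.03,0.002,0],"rotation": [0,0,0],"grip": -1},
    {"travel": [0.032,0.002,0],"rotation": [0,0,0],"grip": -1},
    {"travel": [0.032,0.002,0],"rotation": [0,0,0],"grip": -1},
  ],
)

```text
clock: 7.07
tcp_pos: [0.5273, -0.1775, 0.1142]
tcp_rot: [-0.001, 0.708, 0.707, -0.0]
contact_force: [-0.7, -0.0, -5.1]
grip_width: 0.0132
```

>>> send_rows(
  motion=[
    {"travel": [0.032,0.002,0],"rotation": [0,0,0],"grip": -1},
    {"travel": [0.032,0.002,0],"rotation": [0,0,0],"grip": -1},
    {"travel": [0.032,0.002,0],"rotation": [0,0,0],"grip": -1},
    {"travel": [0.032,0.002,0],"rotation": [0,0,0],"grip": -1},
    {"travel": [0.032,0.001,0],"rotation": [0,0,0],"grip": -1},
  ],
)

```text
clock: 7.48
tcp_pos: [0.5363, -0.0172, 0.1144]
tcp_rot: [-0.001, 0.707, 0.707, -0.0]
contact_force: [1.1, -0.6, -4.8]
grip_width: 0.0134
```

>>> send_rows(
  motion=[
    {"travel": [0.03,0,0],"rotation": [0,0,0],"grip": -1},
    {"travel": [0.02,0,0],"rotation": [0,0,2],"grip": -1},
    {"travel": [0.012,0,0],"rotation": [0,0,2],"grip": -1},
    {"travel": [0,0,0],"rotation": [0,0,2],"grip": -1},
    {"travel": [0,0,0],"rotation": [0,0,0],"grip": -1},
  ],
)

```text
clock: 7.9
tcp_pos: [0.5365, 0.0442, 0.1144]
tcp_rot: [-0.001, 0.743, 0.67, -0.001]
contact_force: [-0.3, -1.0, -4.8]
grip_width: 0.0131
```

>>> send_rows(
  motion=[
    {"travel": [0,0,0],"rotation": [0,0,0],"grip": -1},
    {"travel": [0,0,0],"rotation": [0,0,0],"grip": -1},
    {"travel": [0,0,0],"rotation": [0,0,0],"grip": -1},
  ],
)

```text
clock: 8.15
tcp_pos: [0.5376, 0.0421, 0.1151]
tcp_rot: [-0.0, 0.743, 0.669, -0.0]
contact_force: [-0.2, -1.0, -4.9]
grip_width: 0.0129
```

```bash
python3 - <<'E'
from h import *
go(None); print(ctrl.sense()["contact_force"],ctrl.sense()["grip_width"])
np.save("T4.npy",tcp())
a=ctrl.snapshot("wrist"); b=ctrl.snapshot("top")
cv2.imwrite("pics/w4raw.png",a); cv2.imwrite("pics/t4raw.png",b)
o=np.zeros((600,560,3),np.uint8); o[:300]=a[:300]; o[300:,:]=cv2.resize(b[150:270,120:344],(560,300),interpolation=cv2.INTER_CUBIC)
cv2.imwrite("pics/w4.png",cv2.convertScaleAbs(o,alpha=1.6))
E
```

```text
clock 8.15 tcp [0.5376 0.0421 0.1151] xhead 83.96 zax [-0.001  0.    -1.   ]
[-0.18364827 -0.97215271 -4.91327355] 0.012935975630169117
```

View pics/w4.png

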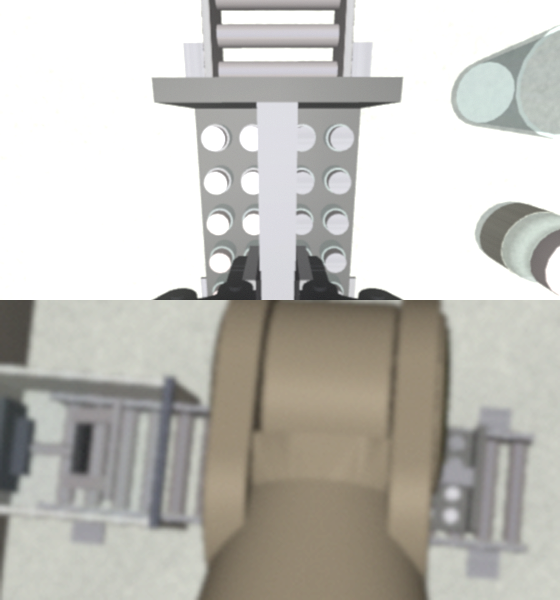

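The wrist view shows the held tray level, with its front plate at row 78 (columns 152–402) and the guides beyond it at about columns 205 and 352. Next I measure the guide edges there.

```bash
python3 - <<'E'
from h import *
np.set_printoptions(suppress=True,precision=4,linewidth=250)
g=cv2.cvtColor(cv2.imread("pics/w4raw.png"),cv2.COLOR_BGR2GRAY).astype(int)
for r in (15,25,50,66):
    print(r,"L",g[r,192:228]);print("   R",g[r,328:372])
T=np.load("T4.npy")@ctrl.camera_info("wrist")["mount"]
print(plane("wrist",[[277,78],[152,78],[402,78]],.184,T))
E
```

```text
15 L [174 173 175 176 178 179 179 176 163 139 129 133 135 136 136 135 129 104  65  50  51  51  51  51  50  50  50  51  76 128 170 177 177 177 177 177]
   R [174 173 174 174 171 153 109  67  55  55  56  56  57  57  56  56  61  83 113 129 133 135 137 136 134 131 143 164 168 166 168 170 172 171 171 171 170 168 166 165 164 165 166 168]
25 L [173 177 178 179 176 174 174 173 171 160 139 133 134 135 136 136 133 118  89  59  53  53  51  54  73  97 104 104 104 105 109 111 111 111 111 110]
   R [110 110 110 110 110 110 108 107 108 107  97  74  58  56  57  57  64  93 126 134 135 136 136 133 130 135 155 172 174 173 170 171 172 172 171 169 168 169 171 173 175 176 175 173]
50 L [137 139 139 140 137 136 135 134 134 136 131 124 127 133 135 136 135 134 127 101  64  52  55  54  54  54  54  54  53  60  97 143 168 174 177 180]
   R [173 178 179 175 150  94  59  57  58  56  58  57  57  59  58  71  99 126 134 135 136 136 135 128 124 131 136 138 137 138 139 140 139 138 137 137 135 134 134 133 133 134 135 144]
66 L [137 138 138 141 138 138 137 135 134 135 135 127 118 127 133 135 135 135 134 124  97  64  55  56  56  67  95 120 125 124 124 125 125 124 125 125]
   R [125 126 125 125 125 125 125 125 123 107  73  60  58  59  65  93 124 134 135 134 135 134 131 126 132 136 137 138 137 140 140 140 139 138 137 137 134 134 133 133 133 135 143 157]
[[0.5456 0.1245 0.184 ]
 [0.5039 0.1289 0.184 ]
 [0.5873 0.12   0.184 ]]
```

```bash
python3 - <<'E'
from h import *
np.set_printoptions(suppress=True,precision=4,linewidth=250)
T=np.load("T4.npy")@ctrl.camera_info("wrist")["mount"]
L=plane("wrist",[[209,15],[209.9,25],[211.2,50],[212.4,66]],.052,T);Rr=plane("wrist",[[345.3,15],[345,25],[344,50],[343,66]],.052,T)
for P in (L,Rr): print(P); d=P[0]-P[-1]; print(np.degrees(np.arctan2(d[1],d[0])))
c=(L+Rr)/2; print("mid",c,"width",np.linalg.norm(L-Rr,axis=1)); u=np.array([np.cos(np.radians(84)),np.sin(np.radians(84))])
n=np.array([u[1],-u[0]]); print("lat of track mid",(c[:,:2]@n),"lat of tray front",np.array([.5456,.1245])@n,"lat tcp",np.load("T4.npy")[:2,3]@n)
top=plane("top",[[332.5,205.5],[330.5,249]],.052).mean(0); print("lat start(top)",top[:2]@n)
tm=plane("top",[[187.5,182.5],[187.5,239.5]],.164).mean(0); print("lat hood edge",tm[:2]@n,"along",tm[:2]@u,top[:2]@u,"tcp along",np.load("T4.npy")[:2,3]@u)
E
```

```text
[[0.5048 0.1857 0.052 ]
 [0.5044 0.1796 0.052 ]
 [0.5027 0.1638 0.052 ]
 [0.5019 0.1534 0.052 ]]
84.90120474612198
[[0.5984 0.1757 0.052 ]
 [0.5979 0.1696 0.052 ]
 [0.5964 0.1538 0.052 ]
 [0.5952 0.1434 0.052 ]]
84.28957768749446
mid [[0.5516 0.1807 0.052 ]
 [0.5511 0.1746 0.052 ]
 [0.5495 0.1588 0.052 ]
 [0.5485 0.1484 0.052 ]] width [0.0942 0.094  0.0942 0.0938]
lat of track mid [0.5297 0.5299 0.5299 0.53  ] lat of tray front 0.5295973524361071 lat tcp 0.5302589987783473
lat start(top) 0.5284329138343496
lat hood edge 0.5291305289966959 along 0.2604789952612515 -0.040124389251295196 tcp along 0.09805907572235348
```

The tray is aligned with the track: lateral error is under 1 mm, heading is 84°, and its middle is 162 mm before the mouth. I lower it.

>>> send_rows(
  motion=[
    {"travel": [0,0,0.015],"rotation": [0,0,0],"grip": -1},
    {"travel": [0,0,0.02],"rotation": [0,0,0],"grip": -1},
    {"travel": [0,0,0.013],"rotation": [0,0,0],"grip": -1},
    {"travel": [0,0,0.006],"rotation": [0,0,0],"grip": -1},
    {"travel": [0,0,0],"rotation": [0,0,0],"grip": -1},
  ],
)

```text
clock: 8.67
tcp_pos: [0.5365, 0.0422, 0.0598]
tcp_rot: [-0.001, 0.744, 0.669, -0.001]
contact_force: [0.0, -1.6, -4.8]
grip_width: 0.013
```

>>> send_rows(
  motion=[
    {"travel": [0,0,0.002],"rotation": [0,0,0],"grip": -1},
    {"travel": [0,0,0.002],"rotation": [0,0,0],"grip": -1},
    {"travel": [0,0,0.001],"rotation": [0,0,0],"grip": -1},
    {"travel": [0,0,0],"rotation": [0,0,0],"grip": -1},
    {"travel": [0,0,0],"rotation": [0,0,0],"grip": -1},
  ],
)

```text
clock: 9.08
tcp_pos: [0.5383, 0.0424, 0.0569]
tcp_rot: [0.0, 0.743, 0.669, 0.0]
contact_force: [-0.6, -0.1, -4.9]
grip_width: 0.0128
```

>>> send_rows(
  motion=[
    {"travel": [0,0,0.001],"rotation": [0,0,0],"grip": -1},
    {"travel": [0,0,0.001],"rotation": [0,0,0],"grip": -1},
    {"travel": [0,0,0],"rotation": [0,0,0],"grip": -1},
    {"travel": [0,0,0],"rotation": [0,0,0],"grip": -1},
  ],
)

```text
clock: 9.42
tcp_pos: [0.5382, 0.0425, 0.0545]
tcp_rot: [0.0, 0.743, 0.669, 0.0]
contact_force: [0.3, 1.2, -3.6]
grip_width: 0.0132
```

Contact is starting, since the carried weight is dropping. One more millimetre.

>>> send_rows(
  motion=[
    {"travel": [0,0,0.001],"rotation": [0,0,0],"grip": -1},
    {"travel": [0,0,0],"rotation": [0,0,0],"grip": -1},
    {"travel": [0,0,0],"rotation": [0,0,0],"grip": -1},
  ],
)

```text
clock: 9.67
tcp_pos: [0.5384, 0.0424, 0.0544]
tcp_rot: [0.0, 0.743, 0.669, 0.001]
contact_force: [-2.0, -0.1, 5.1]
grip_width: 0.0132
```

>>> send_rows(
  motion=[
    {"travel": [0,0,0],"rotation": [0,0,0],"grip": -0.1},
    {"travel": [0,0,0],"rotation": [0,0,0],"grip": -0.1},
    {"travel": [0,0,0],"rotation": [0,0,0],"grip": -0.1},
    {"travel": [0,0,0],"rotation": [0,0,0],"grip": -0.1},
    {"travel": [0,0,0],"rotation": [0,0,0],"grip": -0.1},
  ],
)

```text
clock: 10.08
tcp_pos: [0.538, 0.0424, 0.0533]
tcp_rot: [-0.0, 0.743, 0.669, 0.0]
contact_force: [0.6, -0.2, 0.2]
grip_width: 0.0388
```

>>> send_rows(
  motion=[
    {"travel": [0,0,-0.01],"rotation": [0,0,0],"grip": -0.1},
    {"travel": [0,0,-0.02],"rotation": [0,0,0],"grip": -0.1},
    {"travel": [0,0,-0.03],"rotation": [0,0,0],"grip": -0.1},
    {"travel": [0,0,-0.02],"rotation": [0,0,0],"grip": -0.1},
    {"travel": [0,0,0],"rotation": [0,0,0],"grip": -0.1},
  ],
)

```text
clock: 10.5
tcp_pos: [0.5411, 0.0422, 0.1388]
tcp_rot: [0.003, 0.743, 0.669, 0.003]
contact_force: [0.5, -0.3, 0.4]
grip_width: 0.0386
```

>>> send_rows(
  motion=[
    {"travel": [-0.015,0,0],"rotation": [0,0,0],"grip": -1},
    {"travel": [-0.03,0,0],"rotation": [0,0,0],"grip": -1},
    {"travel": [-0.035,0,0],"rotation": [0,0,0],"grip": -1},
    {"travel": [-0.035,0,0],"rotation": [0,0,0],"grip": -1},
    {"travel": [-0.025,0,0],"rotation": [0,0,0],"grip": -1},
  ],
)

```text
clock: 10.92
tcp_pos: [0.5228, -0.099, 0.1335]
tcp_rot: [0.0, 0.744, 0.669, -0.0]
contact_force: [0.2, 0.3, 0.0]
grip_width: -0.0001
```

>>> send_rows(
  motion=[
    {"travel": [0,0,0],"rotation": [0,0,0],"grip": -1},
    {"travel": [0,0,0],"rotation": [0,0,0],"grip": -1},
    {"travel": [0,0,0],"rotation": [0,0,0],"grip": -1},
  ],
)

```text
clock: 11.17
tcp_pos: [0.523, -0.0964, 0.1333]
tcp_rot: [-0.0, 0.743, 0.669, 0.0]
contact_force: [-0.6, -0.3, -0.2]
grip_width: 0.0002
```

```bash
python3 - <<'E'
from h import *
go(None); print(ctrl.sense()["contact_force"],ctrl.sense()["grip_width"])
np.save("T5.npy",tcp())
a=ctrl.snapshot("wrist"); b=ctrl.snapshot("top"); s=ctrl.snapshot("side")
cv2.imwrite("pics/w5raw.png",a); cv2.imwrite("pics/t5raw.png",b);cv2.imwrite("pics/s5raw.png",s)
o=np.zeros((600,800,3),np.uint8); o[:420,:400]=a[:,80:480]; o[:420,400:]=cv2.resize(s[100:310,190:390],(400,420)); o[420:,:600]=cv2.resize(b[180:260,120:360],(600,180))[:180]
cv2.imwrite("pics/w5.png",cv2.convertScaleAbs(o,alpha=1.6))
E
```

```text
clock 11.1667 tcp [ 0.523  -0.0964  0.1333] xhead 83.95 zax [-0.     0.001 -1.   ]
[-0.64146032 -0.33422962 -0.17658735] 0.00017411025413204665
```

View pics/w5.png

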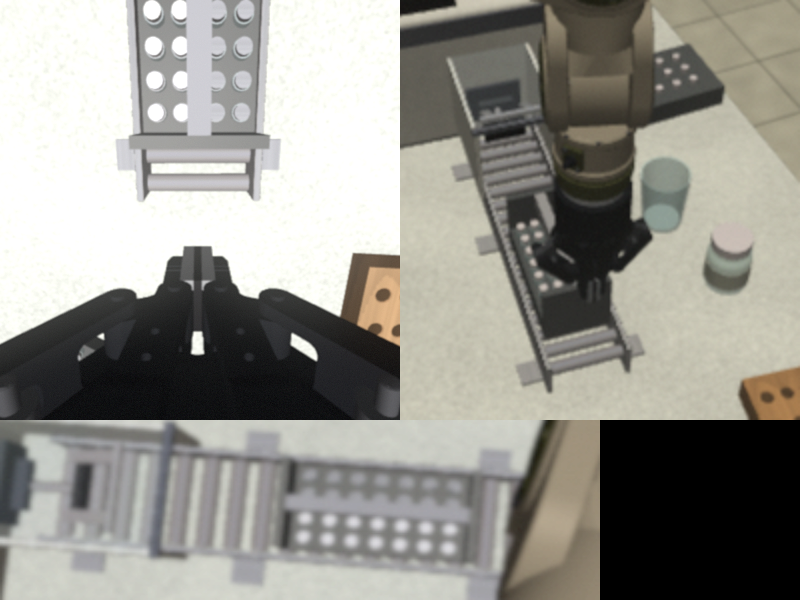

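The picture shows the tray standing between the guides, released and straight. The rear plate is at crop row 148 and the shut fingers are about 40 mm behind it. I lower the fingers behind it and push slowly.

>>> send_rows(
  motion=[
    {"travel": [0,0,0.02],"rotation": [0,0,0],"grip": -1},
    {"travel": [0,0,0.03],"rotation": [0,0,0],"grip": -1},
    {"travel": [0,0,0.03],"rotation": [0,0,0],"grip": -1},
    {"travel": [0,0,0.02],"rotation": [0,0,0],"grip": -1},
    {"travel": [0,0,0],"rotation": [0,0,0],"grip": -1},
  ],
)

```text
clock: 11.73
tcp_pos: [0.5196, -0.0944, 0.0292]
tcp_rot: [-0.004, 0.743, 0.67, -0.002]
contact_force: [-1.6, -0.4, -0.8]
grip_width: 0.0005
```

>>> send_rows(
  motion=[
    {"travel": [0.006,0,0],"rotation": [0,0,0],"grip": -1},
    {"travel": [0.007,0,0],"rotation": [0,0,0],"grip": -1},
    {"travel": [0.007,0,0],"rotation": [0,0,0],"grip": -1},
    {"travel": [0.006,0,0],"rotation": [0,0,0],"grip": -1},
    {"travel": [0.004,0,0],"rotation": [0,0,0],"grip": -1},
  ],
)

```text
clock: 12.15
tcp_pos: [0.5275, -0.066, 0.0347]
tcp_rot: [0.001, 0.743, 0.669, 0.001]
contact_force: [0.1, 0.1, 0.0]
grip_width: 0.0001
```

>>> send_rows(
  motion=[
    {"travel": [0.003,0,0],"rotation": [0,0,0],"grip": -1},
    {"travel": [0.003,0,0],"rotation": [0,0,0],"grip": -1},
    {"travel": [0.003,0,0],"rotation": [0,0,0],"grip": -1},
    {"travel": [0.003,0,0],"rotation": [0,0,0],"grip": -1},
    {"travel": [0.003,0,0],"rotation": [0,0,0],"grip": -1},
  ],
)

```text
clock: 12.57
tcp_pos: [0.528, -0.052, 0.0334]
tcp_rot: [0.0, 0.743, 0.669, -0.0]
contact_force: [-0.2, -0.1, -0.2]
grip_width: 0.0003
```

>>> send_rows(
  motion=[
    {"travel": [0.004,0,0],"rotation": [0,0,0],"grip": -1},
    {"travel": [0.004,0,0],"rotation": [0,0,0],"grip": -1},
    {"travel": [0.004,0,0],"rotation": [0,0,0],"grip": -1},
    {"travel": [0.004,0,0],"rotation": [0,0,0],"grip": -1},
    {"travel": [0.004,0,0],"rotation": [0,0,0],"grip": -1},
  ],
)

```text
clock: 12.98
tcp_pos: [0.5301, -0.0317, 0.0334]
tcp_rot: [-0.0, 0.743, 0.669, 0.0]
contact_force: [-0.0, -0.3, 0.2]
grip_width: -0.0
```

```bash
python3 - <<'E'
from h import *
go(None); print(ctrl.sense()["contact_force"])
T=tcp(); print("along",T[:2,3]@[.1045,.9945],"lat",T[:2,3]@[.9945,-.1045])
s=ctrl.snapshot("side");a=ctrl.snapshot("wrist")
o=np.zeros((420,800,3),np.uint8); o[:,:400]=a[:,80:480]; o[:,400:]=cv2.resize(s[100:310,190:390],(400,420))
cv2.imwrite("pics/w6.png",cv2.convertScaleAbs(o,alpha=1.8))
E
```

```text
clock 12.9833 tcp [ 0.5301 -0.0317  0.0334] xhead 83.97 zax [ 0.  0. -1.]
[-0.02245373 -0.28707537  0.18153712]
along 0.02382931705303111 lat 0.5305110399013797
```

View pics/w6.png

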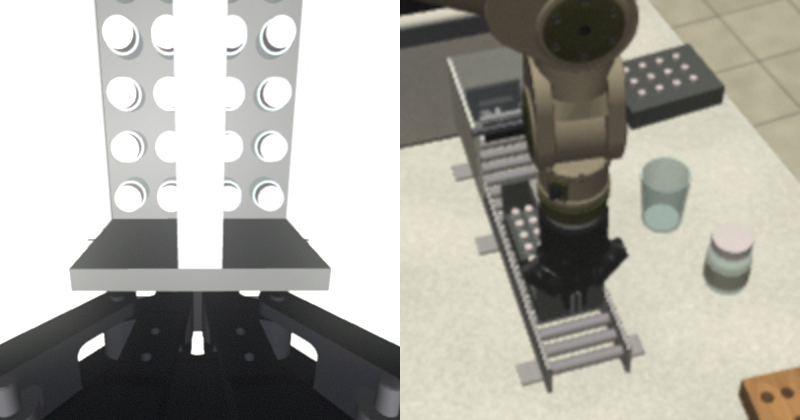

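The fingers now stand at the rear plate (crop row ~290). Steady push onward.

>>> send_rows(
  motion=[
    {"travel": [0.005,0,0],"rotation": [0,0,0],"grip": -1},
    {"travel": [0.005,0,0],"rotation": [0,0,0],"grip": -1},
    {"travel": [0.005,0,0],"rotation": [0,0,0],"grip": -1},
    {"travel": [0.005,0,0],"rotation": [0,0,0],"grip": -1},
    {"travel": [0.005,0,0],"rotation": [0,0,0],"grip": -1},
  ],
)

```text
clock: 13.5
tcp_pos: [0.5327, -0.0067, 0.0333]
tcp_rot: [-0.0, 0.743, 0.669, 0.0]
contact_force: [-0.5, -0.2, -0.2]
grip_width: 0.0003
```

>>> send_rows(
  motion=[
    {"travel": [0.005,0,0],"rotation": [0,0,0],"grip": -1},
    {"travel": [0.005,0,0],"rotation": [0,0,0],"grip": -1},
    {"travel": [0.005,0,0],"rotation": [0,0,0],"grip": -1},
    {"travel": [0.005,0,0],"rotation": [0,0,0],"grip": -1},
    {"travel": [0.005,0,0],"rotation": [0,0,0],"grip": -1},
  ],
)

```text
clock: 13.92
tcp_pos: [0.5353, 0.0181, 0.0334]
tcp_rot: [-0.0, 0.743, 0.669, 0.0]
contact_force: [-0.9, -0.4, -0.0]
grip_width: -0.0002
```

>>> send_rows(
  motion=[
    {"travel": [0.005,0,0],"rotation": [0,0,0],"grip": -1},
    {"travel": [0.005,0,0],"rotation": [0,0,0],"grip": -1},
    {"travel": [0.005,0,0],"rotation": [0,0,0],"grip": -1},
    {"travel": [0.005,0,0],"rotation": [0,0,0],"grip": -1},
    {"travel": [0.004,0,0],"rotation": [0,0,0],"grip": -1},
  ],
)

```text
clock: 14.33
tcp_pos: [0.5379, 0.0421, 0.0334]
tcp_rot: [-0.0, 0.743, 0.669, 0.0]
contact_force: [-0.0, -0.0, -0.1]
grip_width: 0.0006
```

>>> send_rows(
  motion=[
    {"travel": [0.003,0,0],"rotation": [0,0,0],"grip": -1},
    {"travel": [0.003,0,0],"rotation": [0,0,0],"grip": -1},
    {"travel": [0.003,0,0],"rotation": [0,0,0],"grip": -1},
    {"travel": [0.003,0,0],"rotation": [0,0,0],"grip": -1},
    {"travel": [0.003,0,0],"rotation": [0,0,0],"grip": -1},
  ],
)

```text
clock: 14.75
tcp_pos: [0.5394, 0.0566, 0.0334]
tcp_rot: [-0.0, 0.743, 0.669, 0.0]
contact_force: [0.3, -0.2, -0.0]
grip_width: 0.0002
```

>>> send_rows(
  motion=[
    {"travel": [0.003,0,0],"rotation": [0,0,0],"grip": -1},
    {"travel": [0.003,0,0],"rotation": [0,0,0],"grip": -1},
    {"travel": [0.003,0,0],"rotation": [0,0,0],"grip": -1},
    {"travel": [0.003,0,0],"rotation": [0,0,0],"grip": -1},
    {"travel": [0.003,0,0],"rotation": [0,0,0],"grip": -1},
  ],
)

```text
clock: 15.17
tcp_pos: [0.541, 0.0715, 0.0334]
tcp_rot: [0.0, 0.743, 0.669, 0.0]
contact_force: [-1.0, -1.3, -0.4]
grip_width: 0.0001
```

>>> send_rows(
  motion=[
    {"travel": [0.002,0,0],"rotation": [0,0,0],"grip": -1},
    {"travel": [0.002,0,0],"rotation": [0,0,0],"grip": -1},
    {"travel": [0.002,0,0],"rotation": [0,0,0],"grip": -1},
    {"travel": [0.002,0,0],"rotation": [0,0,0],"grip": -1},
    {"travel": [0.002,0,0],"rotation": [0,0,0],"grip": -1},
  ],
)

```text
clock: 15.58
tcp_pos: [0.5421, 0.0814, 0.0334]
tcp_rot: [-0.0, 0.743, 0.669, 0.0]
contact_force: [-1.0, -0.9, -0.2]
grip_width: 0.0001
```

>>> send_rows(
  motion=[
    {"travel": [0.002,0,0],"rotation": [0,0,0],"grip": -1},
    {"travel": [0.002,0,0],"rotation": [0,0,0],"grip": -1},
    {"travel": [0.002,0,0],"rotation": [0,0,0],"grip": -1},
    {"travel": [0.002,0,0],"rotation": [0,0,0],"grip": -1},
    {"travel": [0.002,0,0],"rotation": [0,0,0],"grip": -1},
  ],
)

```text
clock: 16.0
tcp_pos: [0.5431, 0.0914, 0.0334]
tcp_rot: [0.0, 0.743, 0.669, 0.0]
contact_force: [-0.3, -1.1, 1.0]
grip_width: 0.0001
```

>>> send_rows(
  motion=[
    {"travel": [0.002,0,0],"rotation": [0,0,0],"grip": -1},
    {"travel": [0.002,0,0],"rotation": [0,0,0],"grip": -1},
    {"travel": [0.002,0,0],"rotation": [0,0,0],"grip": -1},
    {"travel": [0.002,0,0],"rotation": [0,0,0],"grip": -1},
    {"travel": [0.002,0,0],"rotation": [0,0,0],"grip": -1},
  ],
)

```text
clock: 16.42
tcp_pos: [0.5441, 0.1013, 0.0334]
tcp_rot: [0.0, 0.743, 0.669, -0.0]
contact_force: [-0.8, -1.4, -0.1]
grip_width: -0.0004
```

>>> send_rows(
  motion=[
    {"travel": [0.002,0,0],"rotation": [0,0,0],"grip": -1},
    {"travel": [0.002,0,0],"rotation": [0,0,0],"grip": -1},
    {"travel": [0.002,0,0],"rotation": [0,0,0],"grip": -1},
    {"travel": [0.002,0,0],"rotation": [0,0,0],"grip": -1},
    {"travel": [0,0,0],"rotation": [0,0,0],"grip": -1},
  ],
)

```text
clock: 16.83
tcp_pos: [0.5451, 0.1097, 0.0334]
tcp_rot: [-0.0, 0.743, 0.669, 0.0]
contact_force: [0.5, -0.4, -0.3]
grip_width: 0.0
```

>>> send_rows(
  motion=[
    {"travel": [0.002,0,0],"rotation": [0,0,0],"grip": -1},
    {"travel": [0.002,0,0],"rotation": [0,0,0],"grip": -1},
    {"travel": [0.002,0,0],"rotation": [0,0,0],"grip": -1},
    {"travel": [0.002,0,0],"rotation": [0,0,0],"grip": -1},
    {"travel": [0,0,0],"rotation": [0,0,0],"grip": -1},
  ],
)

```text
clock: 17.25
tcp_pos: [0.5458, 0.1169, 0.0334]
tcp_rot: [0.0, 0.743, 0.669, -0.0]
contact_force: [-0.4, -2.5, -0.2]
grip_width: -0.0001
```

>>> send_rows(
  motion=[
    {"travel": [0.002,0,0],"rotation": [0,0,0],"grip": -1},
    {"travel": [0.002,0,0],"rotation": [0,0,0],"grip": -1},
    {"travel": [0.002,0,0],"rotation": [0,0,0],"grip": -1},
    {"travel": [0,0,0],"rotation": [0,0,0],"grip": -1},
    {"travel": [0,0,0],"rotation": [0,0,0],"grip": -1},
  ],
)

```text
clock: 17.67
tcp_pos: [0.5464, 0.1227, 0.0334]
tcp_rot: [0.0, 0.743, 0.669, -0.0]
contact_force: [-0.3, -5.2, 0.8]
grip_width: -0.0001
```

The buffer is felt (5 N). I continue in 1 mm steps.

>>> send_rows(
  motion=[
    {"travel": [0.0015,0,0],"rotation": [0,0,0],"grip": -1},
    {"travel": [0.0015,0,0],"rotation": [0,0,0],"grip": -1},
    {"travel": [0.001,0,0],"rotation": [0,0,0],"grip": -1},
    {"travel": [0.001,0,0],"rotation": [0,0,0],"grip": -1},
    {"travel": [0,0,0],"rotation": [0,0,0],"grip": -1},
  ],
)

```text
clock: 18.08
tcp_pos: [0.5469, 0.1273, 0.0334]
tcp_rot: [0.0, 0.743, 0.669, -0.0]
contact_force: [-1.1, -6.4, 1.4]
grip_width: -0.0001
```

>>> send_rows(
  motion=[
    {"travel": [0.001,0,0],"rotation": [0,0,0],"grip": -1},
    {"travel": [0.001,0,0],"rotation": [0,0,0],"grip": -1},
    {"travel": [0.001,0,0],"rotation": [0,0,0],"grip": -1},
    {"travel": [0.001,0,0],"rotation": [0,0,0],"grip": -1},
    {"travel": [0,0,0],"rotation": [0,0,0],"grip": -1},
  ],
)

```text
clock: 18.5
tcp_pos: [0.5472, 0.1309, 0.0334]
tcp_rot: [0.001, 0.744, 0.669, -0.001]
contact_force: [-0.5, -6.7, 0.3]
grip_width: -0.0
```

>>> send_rows(
  motion=[
    {"travel": [0.001,0,0],"rotation": [0,0,0],"grip": -1},
    {"travel": [0.001,0,0],"rotation": [0,0,0],"grip": -1},
    {"travel": [0.001,0,0],"rotation": [0,0,0],"grip": -1},
    {"travel": [0.001,0,0],"rotation": [0,0,0],"grip": -1},
    {"travel": [0,0,0],"rotation": [0,0,0],"grip": -1},
  ],
)

```text
clock: 18.92
tcp_pos: [0.5476, 0.1346, 0.0334]
tcp_rot: [0.001, 0.744, 0.669, -0.001]
contact_force: [-1.7, -6.7, 1.6]
grip_width: -0.0005
```

>>> send_rows(
  motion=[
    {"travel": [0.001,0,0],"rotation": [0,0,0],"grip": -1},
    {"travel": [0.001,0,0],"rotation": [0,0,0],"grip": -1},
    {"travel": [0,0,0],"rotation": [0,0,0],"grip": -1},
    {"travel": [0,0,0],"rotation": [0,0,0],"grip": -1},
  ],
)

```text
clock: 19.25
tcp_pos: [0.5478, 0.1365, 0.0334]
tcp_rot: [0.001, 0.744, 0.669, -0.001]
contact_force: [-0.5, -8.9, 2.4]
grip_width: -0.0004
```

>>> send_rows(
  motion=[
    {"travel": [0.001,0,0],"rotation": [0,0,0],"grip": -1},
    {"travel": [0,0,0],"rotation": [0,0,0],"grip": -1},
    {"travel": [0.001,0,0],"rotation": [0,0,0],"grip": -1},
    {"travel": [0,0,0],"rotation": [0,0,0],"grip": -1},
  ],
)

```text
clock: 19.58
tcp_pos: [0.5479, 0.1382, 0.0334]
tcp_rot: [0.001, 0.744, 0.669, -0.001]
contact_force: [-2.6, -9.5, 2.1]
grip_width: 0.0
```

>>> send_rows(
  motion=[
    {"travel": [0.001,0,0],"rotation": [0,0,0],"grip": -1},
    {"travel": [0,0,0],"rotation": [0,0,0],"grip": -1},
    {"travel": [0,0,0],"rotation": [0,0,0],"grip": -1},
  ],
)

```text
clock: 19.83
tcp_pos: [0.5479, 0.1382, 0.0334]
tcp_rot: [0.001, 0.744, 0.668, -0.002]
contact_force: [-2.0, -12.7, 2.8]
grip_width: -0.0003
```

It reads 12.7 N and has stopped: hard stop reached. I back away slowly and watch where the force vanishes.

>>> send_rows(
  motion=[
    {"travel": [-0.0015,0,0],"rotation": [0,0,0],"grip": -1},
    {"travel": [-0.0015,0,0],"rotation": [0,0,0],"grip": -1},
    {"travel": [-0.0015,0,0],"rotation": [0,0,0],"grip": -1},
    {"travel": [-0.0015,0,0],"rotation": [0,0,0],"grip": -1},
    {"travel": [0,0,0],"rotation": [0,0,0],"grip": -1},
  ],
)

```text
clock: 20.25
tcp_pos: [0.5475, 0.1334, 0.0334]
tcp_rot: [0.001, 0.744, 0.669, -0.001]
contact_force: [-2.6, -9.0, 2.6]
grip_width: -0.0002
```

>>> send_rows(
  motion=[
    {"travel": [-0.0015,0,0],"rotation": [0,0,0],"grip": -1},
    {"travel": [-0.0015,0,0],"rotation": [0,0,0],"grip": -1},
    {"travel": [-0.0015,0,0],"rotation": [0,0,0],"grip": -1},
    {"travel": [-0.0015,0,0],"rotation": [0,0,0],"grip": -1},
    {"travel": [0,0,0],"rotation": [0,0,0],"grip": -1},
  ],
)

```text
clock: 20.67
tcp_pos: [0.5469, 0.1279, 0.0334]
tcp_rot: [0.0, 0.744, 0.669, -0.001]
contact_force: [-0.8, -6.5, 0.9]
grip_width: 0.0003
```

>>> send_rows(
  motion=[
    {"travel": [-0.0015,0,0],"rotation": [0,0,0],"grip": -1},
    {"travel": [-0.0015,0,0],"rotation": [0,0,0],"grip": -1},
    {"travel": [-0.0015,0,0],"rotation": [0,0,0],"grip": -1},
    {"travel": [-0.0015,0,0],"rotation": [0,0,0],"grip": -1},
    {"travel": [0,0,0],"rotation": [0,0,0],"grip": -1},
  ],
)

```text
clock: 21.08
tcp_pos: [0.5466, 0.1233, 0.0334]
tcp_rot: [-0.0, 0.743, 0.669, 0.0]
contact_force: [-0.4, 1.0, 0.3]
grip_width: -0.0002
```

The force is gone at y=0.1233, where it was 5.2 N on the way in, so the catch holds. I back well away and look.

>>> send_rows(
  motion=[
    {"travel": [-0.005,0,0],"rotation": [0,0,0],"grip": -1},
    {"travel": [-0.015,0,0],"rotation": [0,0,0],"grip": -1},
    {"travel": [-0.025,0,0],"rotation": [0,0,0],"grip": -1},
    {"travel": [-0.03,0,-0.01],"rotation": [0,0,0],"grip": -1},
    {"travel": [-0.03,0,-0.03],"rotation": [0,0,0],"grip": -1},
  ],
)

```text
clock: 21.5
tcp_pos: [0.5317, 0.0188, 0.0694]
tcp_rot: [-0.003, 0.743, 0.67, -0.002]
contact_force: [1.4, 0.0, 0.6]
grip_width: -0.0001
```

>>> send_rows(
  motion=[
    {"travel": [-0.035,0,-0.02],"rotation": [0,0,0],"grip": -1},
    {"travel": [-0.035,0,-0.02],"rotation": [0,0,0],"grip": -1},
    {"travel": [-0.035,0,-0.02],"rotation": [0,0,0],"grip": -1},
    {"travel": [-0.02,0,0],"rotation": [0,0,0],"grip": -1},
    {"travel": [0,0,0],"rotation": [0,0,0],"grip": -1},
  ],
)

```text
clock: 21.92
tcp_pos: [0.5234, -0.1096, 0.1345]
tcp_rot: [0.002, 0.745, 0.667, 0.001]
contact_force: [0.7, -0.1, -0.7]
grip_width: -0.0002
```

>>> send_rows(
  motion=[
    {"travel": [0,0,0],"rotation": [0,0,0],"grip": -1},
    {"travel": [0,0,0],"rotation": [0,0,0],"grip": -1},
    {"travel": [0,0,0],"rotation": [0,0,0],"grip": -1},
  ],
)

```text
clock: 22.17
tcp_pos: [0.5219, -0.104, 0.1322]
tcp_rot: [-0.001, 0.743, 0.669, -0.0]
contact_force: [-0.5, 0.8, 0.0]
grip_width: -0.0001
```

```bash
python3 - <<'E'
from h import *
go(None); print(ctrl.sense()["contact_force"],abs(ctrl.sense()["joint_vel"]).max())
b=ctrl.snapshot("top"); s=ctrl.snapshot("side")
cv2.imwrite("pics/t7raw.png",b)
o=np.zeros((600,800,3),np.uint8); o[:300]=cv2.resize(b[165:255,100:340],(800,300),interpolation=cv2.INTER_CUBIC); o[300:,:400]=cv2.resize(s[110:260,190:390],(400,300)); o[300:,400:]=cv2.resize(b,(400,300))
cv2.imwrite("pics/w7.png",cv2.convertScaleAbs(o,alpha=1.7))
E
```

```text
clock 22.1667 tcp [ 0.5219 -0.104   0.1322] xhead 84.05 zax [-0.001  0.001 -1.   ]
[-0.50262637  0.77708594  0.01440978] 0.010742573243294784
```

View pics/w7.png

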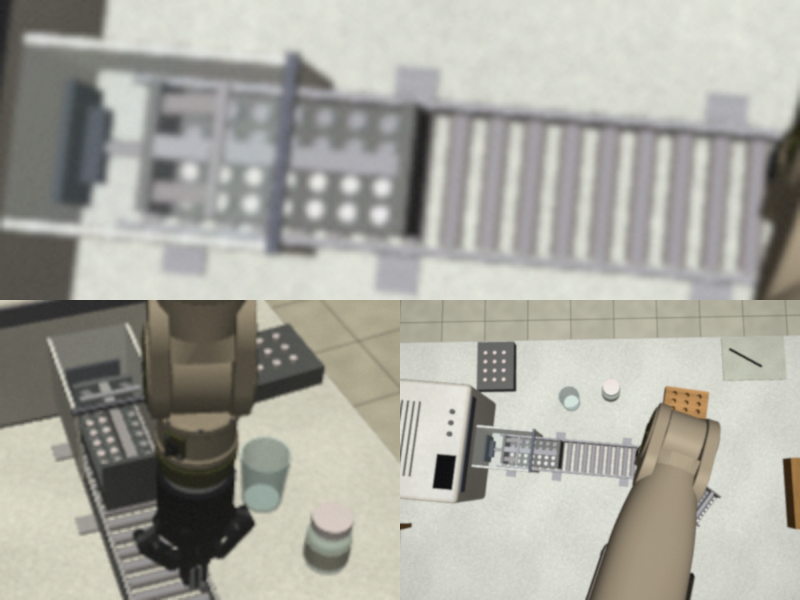

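The view shows the tray inside the hood, its rear plate at crop (410,170) and held well clear of the fingers. The pawl prongs lie over the leading end, and the beaker, jar and block are unmoved. One numeric check, then I hand in.

```bash
python3 - <<'E'
from h import *
p=plane("top",[100+409/3.333,165+172/3.333],.124)[0]; print(p,"rear out of hood",.2605-p[:2]@[.1045,.9945])
a=cv2.imread("pics/t7raw.png").astype(int); b=ctrl.snapshot("top").astype(int)
print("change in tray area since last picture", abs(a-b)[180:250,130:240].mean(), "bystanders vs start",abs(cv2.imread("pics/top0.png").astype(int)-b)[105:165,215:315].mean())
ctrl.finish_job()
E
```

```text
[0.54368313 0.13828606 0.124     ] rear out of hood 0.0661596293314714
change in tray area since last picture 0.5140692640692641 bystanders vs start 8.8925
the job is handed in; nothing more can be done
```

I loaded the tray into the analyser and handed the job in at about 22 s of the 58 s allowed. No verdict came back.

**What I did:**
- I gripped the larger tray by its handle. The first closing missed, because the fingertips sit about 42 mm behind the reported TCP. I lowered by that amount and the second grip held.
- I stood the tray on the rollers, with its middle about 160 mm before the hood, and let go.
- I then pushed it in with the fingers shut. The buffer met it at about 5 N, and I pushed on in 1 mm steps to 12.7 N, where it stopped. That is slightly over the 10–12 N suggested.

**Last checks:**
- **Catch:** on backing away the force fell to zero at a point where it had been 5.2 N on the way in. The tray stayed put between the last two pictures.
- **Depth:** the rear end measures 66 mm out of the hood. The stated range is 67–97 mm, so this is 1 mm outside it. My measurement is only good to a few mm.
- **Bystanders:** the beaker and jar looked unmoved in the last picture. The block was partly hidden behind the arm. The image comparison with the start gave a mean difference of 8.9 around the beaker and jar. That may be the arm's shadow or the lighting, but I did not confirm it.

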